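# Find a hole position on a clamped shaft with a pendulum angle gauge

## Robot

A 6-joint arm with a two-finger parallel gripper is mounted at the origin on a cart in front of the work surface, level with it; the furniture and walls round the work are solid. World frame = base frame: x ahead of the robot, y to its left, z up, the work surface at z = 0. Lengths are in m, angles in rad, forces in N, time in s.
With the tool pointing down it reaches from about 0.4 to 0.825 m from the base axis. Payload 7 kg.
Tool frame: the origin (TCP) lies on the centre line of the jaws, within the pads' length; the fingertips stand 11 mm ahead of it and the grasp point (between the pads) lies 8 mm behind it; z points along the fingers, y is the line along which they close (so a half turn about z gives the same grasp; the last joint's range is limited). The gripper opens to 88 mm and grips with 3 to 60 N. Pads are 19 mm wide; open, the fingers measure 130 mm over their backs; the gripper's body (78 mm by 193 mm) begins 47 mm behind the grasp point.
Start: joints at [1.517, 0.359, 0.012, 0, -1.224, -0.288], TCP at [0.226, 0.636, 0.238] pointing down, gripper open.
Joint ranges: [-3.07, 3.07], [-1.43, 2.12], [-1.02, 1.25], [-3.03, 1.67], [-3.05, -0], [-3.03, 3.03]. Speed limits (rad/s): [2.39, 2.39, 3.01, 3.14, 3.14, 3.14].

## Interface

Orientations are given as [roll, pitch, yaw] about the fixed x, y, z axes, in that order (R = Rz(yaw) Ry(pitch) Rx(roll)).
In Python, from plant import * gives the robot as it stands.
- The arm moves only by the shell command python3 -m creep 'ROWS' [FORCE]. ROWS is text: rows parted by semicolons, each of 7 numbers parted by spaces: the turn, a rotation vector about the tool's x, y, z in rad, then the shift along the tool's x, y, z in cm, then the finger opening in cm, from 0 to 8.76. In form: ax ay az tx ty tz jaw; .... A call has 1 to 8 rows; each row is the pose to reach, as a shift and turn from the pose commanded when the call began, along the tool's axes at that moment; what a row does not reach only later rows make up. A row lasts 1/12 s, in which the tool goes at most 41.7 mm and 7.16 degrees, less where a joint would pass 70% of its speed; a pose out of reach is approached as far as the arm can. A call with a gripper value outside its range is refused whole. The fingers move at their own pace and stop on an object; FORCE is the grip in N (left out, the last holds). Time passes only in rows, so rows that repeat a pose let the fingers close. It gives the time, the measured TCP pose, the force, the opening and the grip force at its end, in the units of the state.
- read_state(): the state, without advancing time (a new reading comes with each control period).
- get_image(name): name is "scene" or "top" or "wrist"; returns a dict with "image" (420x560x3 uint8, red, green, blue), "K" (3x3 intrinsics, pixels), "k1" (the pictures are not rectified: a ray, as slopes to the right and down, at radius r is drawn at 1 + k1 r^2 times it, then the intrinsics apply), "world_to_cam" (4x4, takes a point from world to camera coordinates); the wrist camera has in their place "hand_eye" (4x4, takes a point from camera to tool coordinates, whose origin is the TCP and whose axes are the flange's). Camera axes: x right, y up, looking along -z (the intrinsics and any distortion apply to the point x, -y, -z); pixel columns grow to the right and rows downward; lengths in m; the calibration is good to about 2 mm. A picture is of the moment at which its call begins: read the wrist's pose just before it. There is no depth.
- job_done(): hands the job in; it is judged then, once.
Trained networks look in a picture, given as the dict that the camera call returned (one of the last four; its "shot" number tells which), for a name from the list of things; names that differ only in an ending like _2 or _b are one class to them, and where a whole thing is asked for, a point or a joint stands for the part that bears it (a point fixed in the world has none). Each returns a list of dicts, best first, with "score" (0 to 1); they miss things now and then, are a little off and sometimes report something else, mostly with a low value. They report only what shows in the picture. A call takes as long as a camera call. They do not tell look-alikes from the thing itself.
- boxes_of(picture, target): "centre" ([column, row] in pixels, amid what is visible of it).
- masks_of(picture, target): "mask" (420x560 bool, what is visible of it) and "centre" ([column, row] in pixels, amid what is visible of it).
The state is a dict: "time": time; "joint_positions": joint angles; "qvel": joint speeds; "joint_efforts": joint torques, N m; "eef_pos": TCP position; "tcp_rot": TCP orientation; "contact_force": force on the tool from outside, world axes, zero at the start; "torque": the same for the moment, N m; "opening": finger opening in m; "grasp_force": force on a finger pad.
Only numpy, scipy, OpenCV 4.12 (cv2) and the standard library are available. Lean on these libraries where they do the work, as an engineer would, in place of code of your own. Each camera call takes 0.05 s, during which the arm holds its last target. There are 200 camera calls.

## Task

The spot for a sensor hole has to be marked off-centre on the bright journal of the shaft clamped on the bench. Pick up the pendulum angle gauge, keep its dial facing the robot and set its forked foot upright astride the journal between the two collars, so that both legs bear and the pointer comes to rest at zero; then rock the gauge to the left round the journal until the swinging pointer settles on the red index. Finish while still holding it there, motionless, both legs lightly pressed on the journal, and leave everything else on the bench where it is.

Things in the scene. Friction and masses are not known exactly. Their poses are not given: they have to be found in the camera images.
- gauge: Loose pendulum angle gauge, 0.27 kg, 158 mm tall, standing on its leg tips, dial to the robot. Origin: centre line, level with the leg tips; x out of the dial's back (along a straddled bar), y to the left, z up. Steel fork of two legs (100 degree upside-down V, 40 mm long in x, 75 mm over the tips in y, legs 8 mm thick), blue dial 72 mm across, 20 thick, centred 74 mm up, grey grip on top.
- gauge_grip (a point): Where to hold the gauge: centre of the grey ribbed grip, 140 mm above the gauge's origin. The grip is 28 mm wide along gauge y (best closed on along y), 24 mm along x, and reaches from 116 to 158 mm above the origin; the dial's top is at 110 mm.
- fork (a point): Point 5.6 mm below the gauge's origin on its centre line (145.6 mm below gauge_grip): it coincides with the shaft's axis when both legs sit on the 50 mm journal. The inner top of the fork is 32.6 mm above it. Nothing gives: if only one leg bears, it pushes back sideways as well as along the gauge; when both bear alike, the push is along the gauge only.
- pointer (a joint): Weighted pendulum pointer, rad: its black needle swings to point straight up. 0 = at the dial's top (gauge upright), positive = to the right on the dial as seen from the robot, i.e. gauge leaning left; at rest it equals the gauge's lean. Lightly damped: swings about 3 times a second, settles in about 1 s.
- index (a joint): Red index on the dial's rim, already set and stiff: its angle in rad from the dial's top, positive to the right as seen from the robot, 0.28 to 0.58 (16 to 33 degrees). The pointer is on the index when both values are equal. Do not turn it.
- pointer_tip (a point): Tip of the black needle, 30 mm from the dial's centre.
- index_mark (a point): Point of the red index at which the needle's tip should rest, also 30 mm from the dial's centre.
- stub: Fixed stepped steel shaft in two grey clamp blocks on a dark plate 166 x 104 x 14 mm. Origin: plate's underside centre, on the bench; x along the shaft, z up. Axis level, 72 mm up. Bright journal in the middle, 50 mm diameter, 64 mm long, between two collars 64 mm in diameter (32 to 41 mm either side of the middle); the clamp blocks (51 to 73 mm from the middle) are 108 mm high.
- journal (a point): Middle of the journal, on the shaft's axis, 72 mm above the bench. Rocking the seated gauge turns it about the line through this point along the stub's x axis; leaning to the left moves its grip toward the stub's +y.
- plug: Bystander: loose white sensor plug, 27 x 26 x 60 mm, standing to the right of the work; origin at its underside. Leave it.
- weight: Bystander: loose brass-coloured knob weight, 26 mm across, 34 mm high, standing to the left; origin at its underside. Leave it.
- rubber: Bystander: loose pale green eraser, 29 x 58 x 16 mm, lying to the right; origin at its underside. Leave it.
Mind the look-alikes: they are no part of the job. Of the things like the gauge, leave any that is yellow; of the rest the larger one is meant.

How it is judged:
By the outcome, as a careful person would: the job done as asked, in the order asked, and still so for the second after the job is handed in, while the arm keeps its last pose, push and grip.
It also fails if it takes over 54 s, if anything falls off the work surface, if the arm or the gripper's body presses on something with over 40 N, if the wrist force passes 120 N, or if a joint passes its speed limit or range.

## Working session

There is one attempt and no reset: what is moved stays moved. The work goes in short steps, Python scripts to look and compute and a shell command to move; the robot and the scene stay as the last step left them, time stands still between calls to the robot, and variables do not carry over. Pictures are saved under pics/ and viewed, at most 10 in all, crops included, and the job is handed in when it is done.

```bash
ls; mkdir -p pics; cat > h.py <<'E'
from plant import *
import numpy as np, cv2
from scipy.spatial.transform import Rotation as R
def save(p,n,crop=None,s=1):
    im=p["image"][:,:,::-1]
    if crop: a,b,c,d=crop; im=im[b:d,a:c]
    cv2.imwrite("pics/"+n,cv2.resize(im,None,fx=s,fy=s,interpolation=cv2.INTER_CUBIC))
def w2c(p,st=None):
    if "world_to_cam" in p: return np.array(p["world_to_cam"])
    T=np.eye(4);T[:3,:3]=R.from_euler("xyz",st["tcp_rot"]).as_matrix();T[:3,3]=st["eef_pos"]
    return np.linalg.inv(T@np.array(p["hand_eye"]))
def proj(p,X,M=None):
    M=w2c(p) if M is None else M
    c=(M[:3,:3]@np.atleast_2d(X).T).T+M[:3,3]
    s=np.c_[c[:,0],-c[:,1]]/(-c[:,2:])
    s=s*(1+p["k1"]*(s**2).sum(1,keepdims=True))
    K=np.array(p["K"]);return s*[K[0,0],K[1,1]]+K[:2,2]
def ray(p,uv,M=None):
    M=w2c(p) if M is None else M
    K=np.array(p["K"]);d=(np.array(uv)-K[:2,2])/[K[0,0],K[1,1]];s=d.copy()
    for _ in range(20): s=d/(1+p["k1"]*(s@s))
    v=M[:3,:3].T@np.array([s[0],-s[1],-1]);o=-M[:3,:3].T@M[:3,3];return o,v
def atz(p,uv,z,M=None):
    o,v=ray(p,uv,M);return o+v*(z-o[2])/v[2]
def tri(rs):
    A=0;b=0
    for o,v in rs:
        v=v/np.linalg.norm(v);P=np.eye(3)-np.outer(v,v);A=A+P;b=b+P@o
    return np.linalg.solve(A,b)
E
python3 - <<'E'
from h import *
np.set_printoptions(precision=4,suppress=True)
ps={n:get_image(n) for n in("scene","top")}
print(read_state())
a=np.hstack([ps[n]["image"] for n in ps])
for n in ps:
    p=ps[n]; save(p,n+"0.png",s=1.4); print(n,-w2c(p)[:3,:3].T@w2c(p)[:3,3],-w2c(p)[2,:3],p["K"][0][0],p["k1"])
    for t in("gauge","gauge_grip","pointer_tip","index_mark","stub","journal","plug","weight","rubber"):
        print(t,[(np.round(d["centre"]).tolist(),round(d["score"],2)) for d in boxes_of(p,t)][:4])
E
```

```text
pics
{'time': 0.1, 'joint_positions': array([ 1.5171,  0.3593,  0.0111, -0.0003, -1.2241, -0.2881]), 'qvel': array([ 0.0006, -0.0022,  0.0039,  0.0002,  0.001 ,  0.0009]), 'joint_efforts': array([ -0.0013, -58.4163,  29.3753,   7.0155,   0.0102,  -0.0001]), 'eef_pos': array([0.2261, 0.6355, 0.2367]), 'tcp_rot': array([ 3.1401, -0.0002, -0.3419]), 'contact_force': array([-0.689 ,  0.2012,  0.2212]), 'torque': array([-0.0155,  0.0116,  0.0069]), 'grasp_force': 0.0, 'opening': 0.08747402692829646}
scene [ 0.0325 -0.5357  0.7261] [ 0.5968  0.5312 -0.6013] 431.35969221944123 -0.034065683916841054
gauge [([268.0, 293.0], 0.65), ([182.0, 221.0], 0.62)]
gauge_grip [([184.0, 221.0], 0.97), ([267.0, 295.0], 0.93)]
pointer_tip []
index_mark [([183.0, 222.0], 0.44), ([240.0, 244.0], 0.33)]
stub [([241.0, 249.0], 0.62)]
journal [([239.0, 246.0], 0.68)]
plug [([292.0, 324.0], 0.72)]
weight []
rubber [([332.0, 347.0], 0.59)]
top [0.3317 0.0459 1.4896] [ 0.2151 -0.0139 -0.9765] 444.1080047007351 0.02981049496338317
gauge [([233.0, 260.0], 0.61), ([299.0, 154.0], 0.47)]
gauge_grip [([232.0, 262.0], 0.85), ([301.0, 158.0], 0.7), ([327.0, 256.0], 0.63)]
pointer_tip []
index_mark [([180.0, 263.0], 0.41)]
stub [([276.0, 243.0], 0.96)]
journal [([274.0, 243.0], 0.55)]
plug []
weight [([178.0, 262.0], 0.52)]
rubber [([372.0, 255.0], 0.51)]
```

View pics/scene0.png

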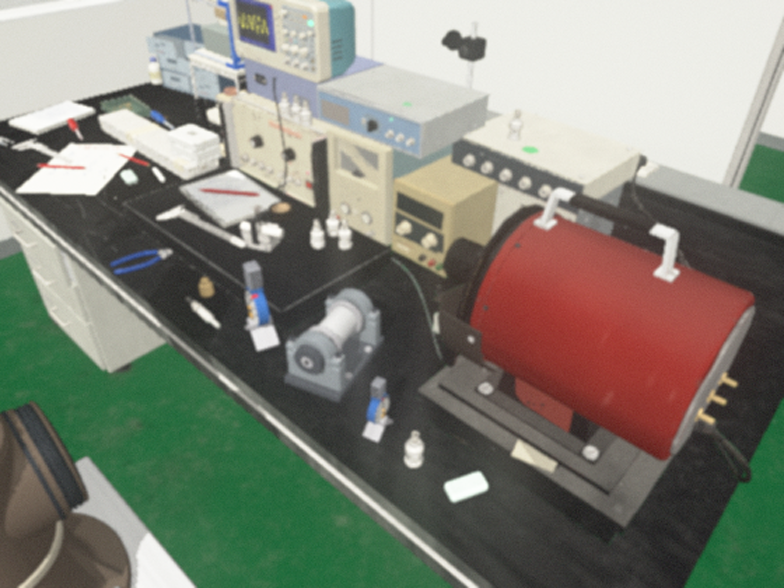

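View pics/top0.png

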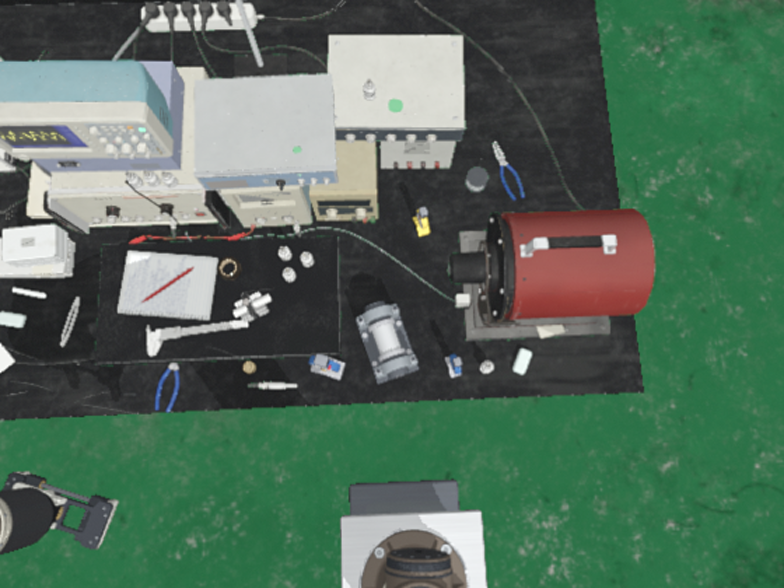

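The gauge candidates, in original top pixels, are a yellow one at (301,158), a large blue one at (232,262) (scene 182,221) and a small blue one at (325,258) (scene 268,293). The large blue one at the left fits, since it is not yellow and is the larger of the rest. I'll confirm it in one crop and fit the poses by silhouette.

```bash
cat > fit.py <<'E'
from h import *
from scipy.optimize import minimize
def box(x0,x1,y0,y1,z0,z1): return np.array([[x,y,z] for x in(x0,x1) for y in(y0,y1) for z in(z0,z1)])
a=np.linspace(0,2*np.pi,32,endpoint=False)
def cyl(x0,x1,r,z): return np.vstack([np.c_[0*a+x,r*np.cos(a),z+r*np.sin(a)] for x in(x0,x1)])
t=np.radians(50);L=np.array([np.sin(t),-np.cos(t)]);n=np.array([np.cos(t),np.sin(t)])
apex=np.array([0,.027]);ln=.0349/np.sin(t)
def leg(s):
    pts=[apex,apex+L*.042,apex+L*.042+n*.008,apex+np.array([0,.0105])]
    return np.array([[x,s*q[0],q[1]] for x in(-.02,.02) for q in pts])
GAUGE=[cyl(-.01,.01,.036,.074),box(-.012,.012,-.014,.014,.11,.158),leg(1),leg(-1)]
STUB=[box(-.083,.083,-.052,.052,0,.014),cyl(-.041,-.032,.032,.072),cyl(.032,.041,.032,.072),cyl(-.07,.07,.025,.072)]
def render(parts,x,p,M):
    c,s=np.cos(x[2]),np.sin(x[2]);Rz=np.array([[c,-s,0],[s,c,0],[0,0,1]])
    m=np.zeros((420*4,560*4),np.uint8)
    for P in parts:
        uv=proj(p,P@Rz.T+[x[0],x[1],0],M)
        cv2.fillConvexPoly(m,cv2.convexHull(np.round(uv*4).astype(np.int32)),255)
    return cv2.resize(m,(560,420),interpolation=cv2.INTER_AREA)/255.
def fit(parts,views,x0,free=()):
    def cost(x):
        return sum(1-np.minimum(r,m).sum()/np.maximum(r,m).sum() for p,M,m in views for r in[render(parts,x,p,M)])
    best=None
    for y in np.arange(-.6,.61,.3):
        s=np.array([[0,0,0],[.01,0,0],[0,.01,0],[0,0,.2]])+[x0[0],x0[1],x0[2]+y]
        r=minimize(cost,s[0],method="Nelder-Mead",options=dict(initial_simplex=s,xatol=1e-4,fatol=1e-4))
        if best is None or r.fun<best.fun: best=r
    return best.x,best.fun/len(views)
E
python3 - <<'E'
from fit import *
np.set_printoptions(precision=4,suppress=True)
ps={n:get_image(n) for n in("scene","top")}
def pick(n,t,uv):
    d=[d for d in masks_of(ps[n],t) if np.linalg.norm(np.array(d["centre"])-uv)<25]
    return d[0]["mask"].astype(float) if d else None
for nm,t,parts,uvs in(("gauge","gauge",GAUGE,((182,221),(233,260))),("small","gauge",GAUGE,((268,293),(326,258))),("stub","stub",STUB+[box(-.073,-.051,-.035,.035,0,.1),box(.051,.073,-.035,.035,0,.1)],((241,249),(276,243)))):
    vs=[]
    for n,uv in zip(("scene","top"),uvs):
        m=pick(n,t,uv)
        if m is not None: vs.append((ps[n],w2c(ps[n]),m)); print(nm,n,m.sum())
    x0=atz(ps["top"],uvs[1],.07)
    print(nm,x0, fit(parts,vs,[x0[0],x0[1],0]))
for t in("plug","weight","rubber"):
    for n in ps:
        for d in boxes_of(ps[n],t)[:1]: print(t,n,atz(ps[n],d["centre"],.015),round(d["score"],2))
a=ps["scene"]["image"][175:325,160:300];b=ps["top"]["image"][130:280,210:350]
cv2.imwrite("pics/crop.png",cv2.resize(np.hstack([a,b])[:,:,::-1],None,fx=2.8,fy=2.8,interpolation=cv2.INTER_CUBIC))
E
```

```text
gauge scene 865.0
gauge top 262.0
gauge [0.4864 0.1781 0.07  ] (array([ 0.4881,  0.1822, -0.3559]), np.float64(0.148428641704963))
small scene 581.0
small top 128.0
small [ 0.4807 -0.1189  0.07  ] (array([ 0.4873, -0.1088,  2.3136]), np.float64(0.549519860589479))
stub scene 3627.0
stub top 1646.0
stub [0.5354 0.0388 0.07  ] (array([0.5379, 0.0396, 0.2866]), np.float64(0.07954370198828092))
plug scene [ 0.4643 -0.1878  0.015 ] 0.63
weight top [0.4917 0.3708 0.015 ] 0.52
rubber scene [ 0.4764 -0.2791  0.015 ] 0.98
```

View pics/crop.png

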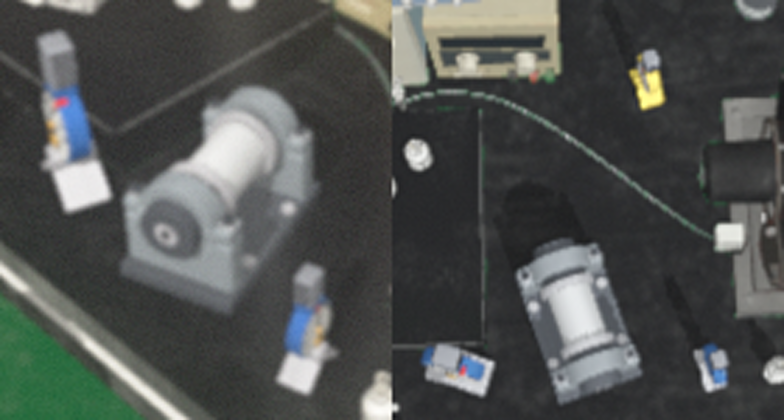

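The crop confirms it: the blue gauge at scene (182,221) / top (232,262) is clearly larger than the blue one by the plug, and the yellow one stands far back. I'll move above it.

```bash
cat >> h.py <<'E'
def row(pos,rpy,st=None):
    st=st or read_state();A=R.from_euler("xyz",st["tcp_rot"]);B=R.from_euler("xyz",rpy)
    print("row",np.round((A.inv()*B).as_rotvec(),4),np.round(A.inv().apply(np.array(pos)-st["eef_pos"])*100,2))
E
python3 -c "
from h import *
row([.488,.182,.25],[np.pi,0,-.356]); row([.40,.20,.27],[np.pi,0,-.356]); print(get_image('wrist')['hand_eye'])"
```

```text
row [-0.      0.      0.0142] [39.88 33.99 -1.24]
row [-0.      0.      0.0142] [30.98 35.25 -3.24]
[[-1.53720614e-04  9.58943232e-01  2.83598050e-01  7.68010215e-02]
 [ 9.99999821e-01  3.11219848e-04 -5.10305272e-04  8.40257486e-04]
 [-5.77615129e-04  2.83597921e-01 -9.58943109e-01 -1.46846549e-01]
 [ 0.00000000e+00  0.00000000e+00  0.00000000e+00  1.00000000e+00]]
```

```bash
python3 -m creep '0 0 0.014 39 34 -2 8.7;0 0 0.014 39 34 -2 8.7;0 0 0.014 39 34 -2 8.7;0 0 0.014 39 34 -2 8.7;0 0 0.014 39 34 -2 8.7;0 0 0.014 39 34 -2 8.7;0 0 0.014 39 34 -2 8.7;0 0 0.014 39 34 -2 8.7'; python3 -c "
from h import *
row([.488,.182,.25],[np.pi,0,-.356])"
```

```text
time: 2.42
eef_pos: [0.39, 0.3437, 0.2509]
tcp_rot: [-3.141, -0.0, -0.355]
contact_force: [1.3, -0.3, -0.2]
opening: 0.0871
grasp_force: 0.0
row [-0.0008 -0.0002  0.0006] [14.82 11.75  0.08]
```

```bash
python3 -m creep '0 0 0 14.8 11.7 0 8.7;0 0 0 14.8 11.7 0 8.7;0 0 0 14.8 11.7 0 8.7;0 0 0 14.8 11.7 0 8.7;0 0 0 14.8 11.7 0 8.7;0 0 0 14.8 11.7 0 8.7;0 0 0 14.8 11.7 0 8.7'; python3 - <<'E'
from fit import *
np.set_printoptions(precision=4,suppress=True)
st=read_state();p=get_image("wrist");M=w2c(p,st)
save(p,"w1.png",s=1.4);print(st["eef_pos"],st["tcp_rot"])
for t in("gauge","gauge_grip","index_mark","pointer_tip"): print(t,[(np.round(d["centre"]).tolist(),round(d["score"],2)) for d in boxes_of(p,t)][:3])
d=masks_of(p,"gauge_grip")[:2]
for q in d: print(q["centre"],q["mask"].sum(),atz(p,q["centre"],.15,M))
print(proj(p,[[.4881,.1822,.158],[.4881,.1822,0]],M))
g=[q for q in masks_of(p,"gauge")]
if g: print(fit(GAUGE,[(p,M,g[0]["mask"].astype(float))],[.488,.182,-.35]))
E
```

```text
time: 3.0
eef_pos: [0.4879, 0.1831, 0.2505]
tcp_rot: [-3.142, -0.0, -0.359]
contact_force: [-0.3, 0.4, -0.4]
opening: 0.087
grasp_force: 0.0
[0.4879 0.1831 0.2505] [-3.1415 -0.     -0.3587]
gauge [([285.0, 192.0], 0.94), ([536.0, 96.0], 0.68), ([388.0, 97.0], 0.54)]
gauge_grip [([284.0, 190.0], 0.74), ([538.0, 91.0], 0.64)]
index_mark []
pointer_tip []
[285.1, 188.4] 3304 [0.5047 0.1736 0.15  ]
[534.7, 94.2] 2015 [ 0.5071 -0.0294  0.15  ]
[[282.3791 213.3313]
 [282.417  175.8478]]
(array([ 0.4894,  0.1803, -0.3223]), np.float64(0.11169738871571411))
```

View pics/w1.png

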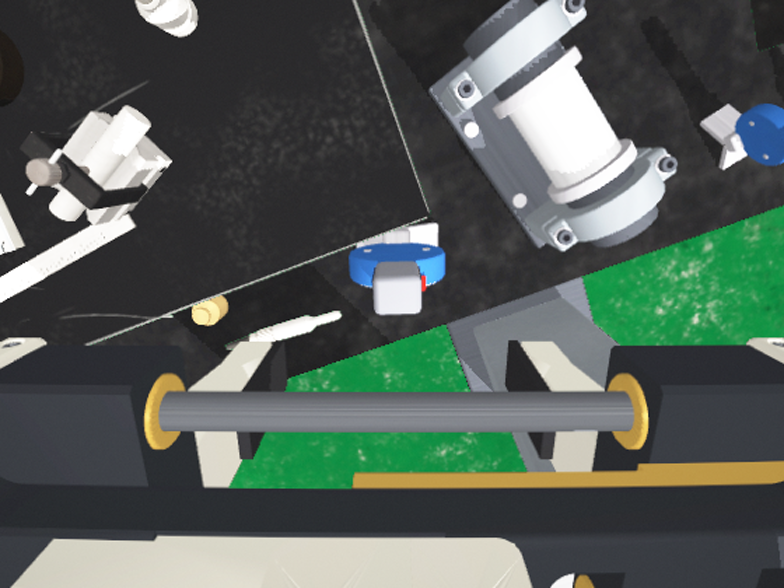

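The wrist view shows the gauge's grip at about (284,206), centred between the fingers. The stub is at upper right (400,85), with its white journal in clear view. I'll refine the stub here and then grasp.

```bash
python3 - <<'E'
from fit import *
np.set_printoptions(precision=4,suppress=True)
st=read_state();p=get_image("wrist");M=w2c(p,st)
ms=[q for q in masks_of(p,"stub")]
for q in ms[:2]: print(q["centre"],q["mask"].sum(),q["score"])
S=STUB+[box(-.073,-.051,-.035,.035,0,.1),box(.051,.073,-.035,.035,0,.1)]
x,f=fit(S,[(p,M,ms[0]["mask"].astype(float))],[.538,.04,.287]);print(x,f)
# white journal by colour: bright & within hull
im=p["image"];b=((im.min(2)>205)&ms[0]["mask"]).astype(np.uint8)
n,l,s,c=cv2.connectedComponentsWithStats(b);i=1+s[1:,4].argmax();print("white",s[i],c[i])
m=(l==i).astype(float)
o=im.copy()
for xx in (x,):
    r=render([cyl(-.032,.032,.025,.072)]+STUB[1:3],xx,p,M); cn,_=cv2.findContours((r>.5).astype(np.uint8),0,1);cv2.drawContours(o,cn,-1,(255,0,0),1)
    r=render(STUB[:1],xx,p,M); cn,_=cv2.findContours((r>.5).astype(np.uint8),0,1);cv2.drawContours(o,cn,-1,(0,255,0),1)
    r=render(GAUGE,[.489,.181,-.345],p,M); cn,_=cv2.findContours((r>.5).astype(np.uint8),0,1);cv2.drawContours(o,cn,-1,(255,255,0),1)
p["image"]=o;save(p,"w2.png",(230,0,510,240),2.8)
row([.489,.181,.132],[np.pi,0,-.345])
E
```

```text
[390.2, 95.0] 17746 0.65
[0.5383 0.0375 0.3103] 0.09483237406385348
white [ 361   33   85   99 4331] [404.8446  85.976 ]
row [-0.0001 -0.0001 -0.0096] [ 0.31  0.31 11.85]
```

View pics/w2.png

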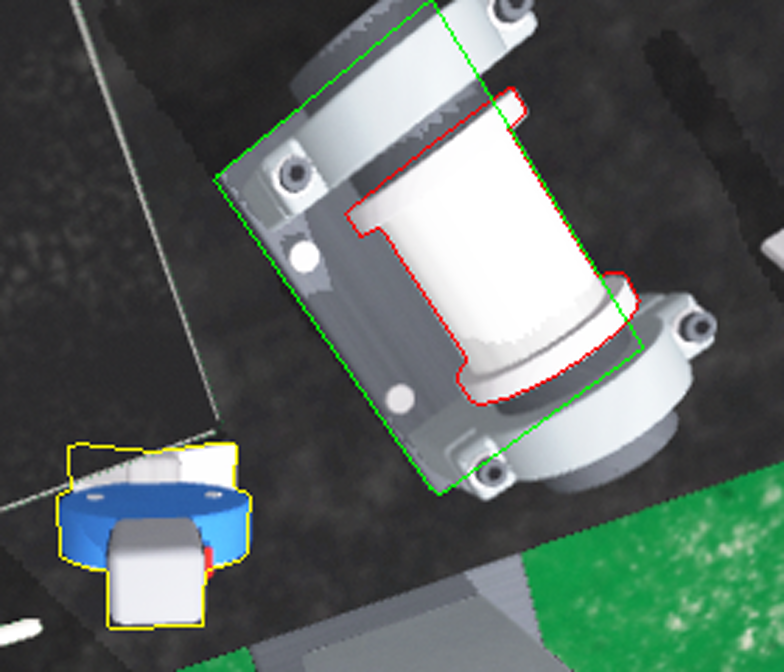

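The overlays fall on the image edges: the gauge outline is within about 1 px, and the journal with its collars is exact. Stub pose is (0.538, 0.0375), yaw 0.310. Now I descend and grasp.

```bash
python3 -m creep '0 0 -0.01 0.3 0.3 4 8.7;0 0 -0.01 0.3 0.3 7 8.7;0 0 -0.01 0.3 0.3 9.5 8.7;0 0 -0.01 0.3 0.3 11.8 8.7;0 0 -0.01 0.3 0.3 11.8 8.7;0 0 -0.01 0.3 0.3 11.8 5;0 0 -0.01 0.3 0.3 11.8 2;0 0 -0.01 0.3 0.3 11.8 2' 35;python3 -m creep '0 0 0 0 0 0 2;0 0 0 0 0 0 2;0 0 0 0 0 0 2;0 0 0 0 0 0 2'
```

```text
time: 4.12
eef_pos: [0.4902, 0.1813, 0.1342]
tcp_rot: [-3.139, -0.002, -0.345]
contact_force: [0.5, -0.5, 1.1]
opening: 0.0724
grasp_force: 0.0
time: 4.45
eef_pos: [0.4893, 0.1806, 0.1329]
tcp_rot: [-3.141, -0.0, -0.346]
contact_force: [0.4, -1.1, -0.7]
opening: 0.046
grasp_force: 0.0
```

```bash
python3 -m creep '0 0 0 0 0 0 2;0 0 0 0 0 0 2;0 0 0 0 0 0 2;0 0 0 0 0 0 2;0 0 0 0 0 0 2;0 0 0 0 0 0 2;0 0 0 0 0 0 2;0 0 0 0 0 0 2'
```

```text
time: 5.12
eef_pos: [0.4892, 0.1805, 0.1324]
tcp_rot: [-3.142, -0.0, -0.346]
contact_force: [1.1, 0.5, -0.3]
opening: 0.0279
grasp_force: 34.9
```

```bash
python3 -m creep '0 0 0 0 0 -2 2;0 0 0 0 0 -5 2;0 0 0 0 0 -8 2;0 0 0 0 0 -11 2;0 0 0 0 0 -13 2;0 0 0 0 0 -13.5 2;0 0 0 0 0 -13.5 2;0 0 0 0 0 -13.5 2'; python3 -c "
from h import *
row([.538,.0375,.265],[np.pi,0,.31]);print(read_state()['opening'],read_state()['grasp_force'])"
```

```text
time: 5.78
eef_pos: [0.4884, 0.1802, 0.2661]
tcp_rot: [3.141, 0.002, -0.346]
contact_force: [0.8, -0.5, -3.6]
opening: 0.0279
grasp_force: 35.0
row [ 4.000e-04  1.800e-03 -6.562e-01] [ 9.51 11.74  0.11]
0.02789931245848644 34.99103844165802
```

```bash
python3 -m creep '0 0 -0.08 1 1.2 0 2;0 0 -0.17 2.5 3.1 0 2;0 0 -0.27 4 5 0 2;0 0 -0.37 5.5 6.8 0 2;0 0 -0.47 7 8.6 0 2;0 0 -0.56 8.3 10.3 0 2;0 0 -0.62 9.1 11.3 0 2;0 0 -0.656 9.5 11.7 0 2';python3 -m creep '0 0 0 0 0 0 2;0 0 0 0 0 0 2;0 0 0 0 0 0 2'; python3 - <<'E'
from fit import *
np.set_printoptions(precision=4,suppress=True)
row([.538,.0375,.265],[np.pi,0,.31])
st=read_state();p=get_image("wrist");M=w2c(p,st);o=p["image"].copy()
for n in("scene","top"):
    q=get_image(n); print(n,[(t,[np.round(d["centre"]).tolist() for d in boxes_of(q,t)][:3]) for t in("gauge_grip","pointer_tip","index_mark")])
r=render([cyl(-.032,.032,.025,.072)]+STUB[1:3],[.5383,.0375,.3103],p,M); cn,_=cv2.findContours((r>.5).astype(np.uint8),0,1);cv2.drawContours(o,cn,-1,(255,0,0),1)
p["image"]=o; 
a=cv2.resize(o[60:320,130:430],(400,347)); b=q["image"][180:310,200:350]
s=get_image("scene");c=s["image"][120:290,160:340]
a=cv2.resize(o[40:300,130:430],(400,347));c=cv2.resize(c,(368,347),interpolation=cv2.INTER_CUBIC)
cv2.imwrite("pics/w3.png",np.hstack([a,c])[:,:,::-1])
E
```

```text
time: 6.45
eef_pos: [0.5381, 0.0362, 0.2648]
tcp_rot: [3.141, 0.004, 0.312]
contact_force: [0.2, 0.2, -2.3]
opening: 0.028
grasp_force: 35.0
time: 6.7
eef_pos: [0.5383, 0.0384, 0.2662]
tcp_rot: [-3.141, 0.002, 0.309]
contact_force: [0.0, -0.6, -3.1]
opening: 0.0277
grasp_force: 35.0
row [-0.0001  0.0021 -0.0011] [-0.06  0.08  0.12]
scene [('gauge_grip', [[235.0, 186.0], [267.0, 294.0]]), ('pointer_tip', [[230.0, 195.0]]), ('index_mark', [])]
top [('gauge_grip', [[277.0, 241.0], [300.0, 157.0]]), ('pointer_tip', []), ('index_mark', [])]
```

View pics/w3.png

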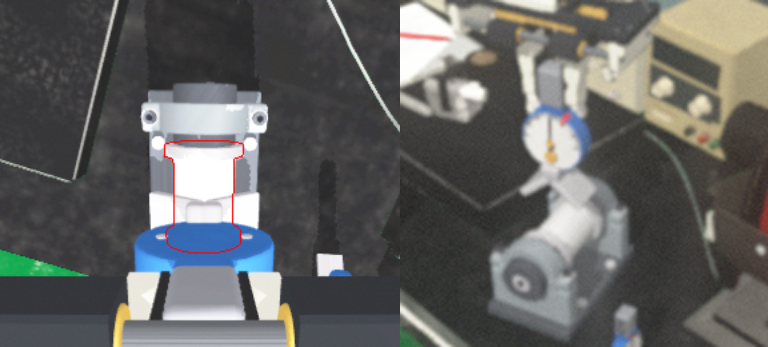

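Left: the wrist overlay puts the journal outline on the shaft, and the gauge is centred over it. Right: the scene camera shows the needle straight up at about (229,190) and the red index to its upper right at about (241,177). I'll descend and measure the index.

```bash
cat > ang.py <<'E'
from h import *
def dial(st,lean=0,off=-.0105,G=.1324):
    """dial centre, right axis, up axis in world from TCP pose (gauge rigid in hand)"""
    T=R.from_euler("xyz",st["tcp_rot"]).as_matrix();up=-T[:,2];gx=T[:,0];gy=-T[:,1]
    return np.array(st["eef_pos"])+up*(.074-G)+gx*off, -gy, up, gx
def todial(p,uv,st,off=-.0105):
    c,r,u,x=dial(st,off=off);o,v=ray(p,uv);k=o+v*((c-o)@x)/(v@x)-c
    return np.array([k@r,k@u])
def rect(p,st,off=-.0105,s=8,h=45):
    """rectified dial image, s px/mm"""
    c,r,u,x=dial(st,off=off);g=np.arange(-h,h,1/s)/1000
    X,Y=np.meshgrid(g,-g);P=c+X[...,None]*r+Y[...,None]*u
    uv=proj(p,P.reshape(-1,3)).reshape(X.shape+(2,)).astype(np.float32)
    return cv2.remap(p["image"],uv[...,0],uv[...,1],cv2.INTER_CUBIC)
def red(p,st,off=-.0105):
    i=rect(p,st,off,4).astype(float);m=(i[...,0]-i[...,1:].max(2)).clip(0);m[m<40]=0
    h=45;g=np.arange(-h,h,.25);X,Y=np.meshgrid(g,-g);rr=np.hypot(X,Y);m[(rr<24)|(rr>42)]=0
    x,y=(m*X).sum()/m.sum(),(m*Y).sum()/m.sum();return x,y,np.arctan2(x,y),m.sum()
E
python3 - <<'E'
from ang import *
ims=[]
for k in range(6):
    st=read_state();p=get_image("scene");print(np.round(red(p,st),4));ims.append(rect(p,st,s=6))
cv2.imwrite("pics/d1.png",np.mean(ims,0)[:,:,::-1])
row([.538,.0375,.215],[np.pi,0,.31])
E
```

```text
[1.40548e+01 2.96628e+01 4.42500e-01 9.11560e+04]
[1.3814e+01 2.8796e+01 4.4730e-01 9.0548e+04]
[1.35339e+01 2.81174e+01 4.48600e-01 9.27350e+04]
[1.35569e+01 2.81447e+01 4.48900e-01 9.15600e+04]
[1.38126e+01 2.87621e+01 4.47700e-01 9.59500e+04]
[1.42043e+01 2.98461e+01 4.44200e-01 9.15510e+04]
row [0.     0.     0.0001] [-0.1   0.04  5.24][ WARN:0@9.795] global loadsave.cpp:1063 imwrite_ Unsupported depth image for selected encoder is fallbacked to CV_8U.
```

View pics/d1.png

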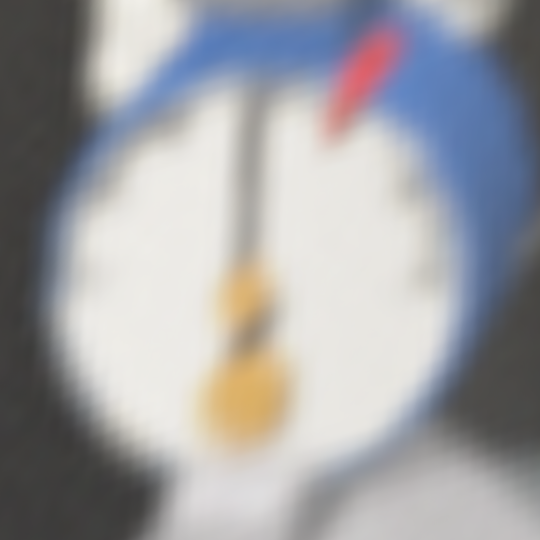

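The rectified dial shows the needle upright at x ≈ 250 and the red index arrow from (333,135) to (392,45), so the index is somewhere around 28–33°. I'll seat the gauge first and refine that in closed loop.

```bash
python3 -m creep '0 0 0 -0.1 0.05 1.2 2;0 0 0 -0.1 0.05 2.6 2;0 0 0 -0.1 0.05 3.8 2;0 0 0 -0.1 0.05 4.6 2;0 0 0 -0.1 0.05 5 2;0 0 0 -0.1 0.05 5.2 2;0 0 0 -0.1 0.05 5.2 2;0 0 0 -0.1 0.05 5.2 2';python3 -m creep '0 0 0 0 0 0 2;0 0 0 0 0 0.1 2;0 0 0 0 0 0.2 2;0 0 0 0 0 0.2 2';python3 -c "
from h import *
s=read_state();print(s['eef_pos'],s['tcp_rot'],s['contact_force'],s['torque']);row([.538,.0375,.21],[np.pi,0,.31])"
```

```text
time: 8.17
eef_pos: [0.5385, 0.0375, 0.216]
tcp_rot: [3.141, -0.001, 0.31]
contact_force: [-0.7, 0.5, -2.5]
opening: 0.0279
grasp_force: 35.0
time: 8.5
eef_pos: [0.5381, 0.0374, 0.2134]
tcp_rot: [-3.142, -0.0, 0.31]
contact_force: [-0.4, 0.4, -1.2]
opening: 0.0276
grasp_force: 35.0
[0.53806373 0.03741306 0.21342956] [-3.14151866e+00 -1.02032603e-04  3.10151642e-01] [-0.42707352  0.44082073 -1.16213224] [-0.0453889  -0.03744108 -0.03019403]
row [-0.0001 -0.0001  0.0002] [-0.   -0.01  0.34]
```

```bash
for i in 1 2; do python3 -m creep '0 0 0 0 0 0.05 2;0 0 0 0 0 0.1 2;0 0 0 0 0 0.1 2;0 0 0 0 0 0.1 2';done;python3 -c "
from h import *
s=read_state();T=R.from_euler('xyz',s['tcp_rot']).inv();print(s['eef_pos'],T.apply(s['contact_force']),T.apply(s['torque']))"
```

```text
time: 8.83
eef_pos: [0.5381, 0.0374, 0.2124]
tcp_rot: [3.142, 0.0, 0.31]
contact_force: [0.2, 0.1, -2.8]
opening: 0.028
grasp_force: 35.0
time: 9.17
eef_pos: [0.5381, 0.0375, 0.2114]
tcp_rot: [-3.142, 0.0, 0.31]
contact_force: [0.1, 0.3, -2.3]
opening: 0.0279
grasp_force: 35.0
[0.53809065 0.03746003 0.21141612] [ 0.18065527 -0.21380133  2.28166775] [-0.01365903  0.01792317  0.05746865]
```

```bash
cat > f.py <<'E'
from h import *
s=read_state();T=R.from_euler('xyz',s['tcp_rot']).inv();print(np.round(s['eef_pos'],4),np.round(T.apply(s['contact_force']),2),np.round(T.apply(s['torque']),3))
E
for i in 1 2 3; do python3 -m creep '0 0 0 0 0 0.05 2;0 0 0 0 0 0.05 2;0 0 0 0 0 0.05 2'|grep -v o;python3 f.py;done
```

```text
time: 9.42
[0.5382 0.0375 0.2112] [-1.32 -0.72 -0.42] [ 0.413 -0.39  -0.014]
time: 9.67
[0.5383 0.0375 0.2111] [-1.88 -2.11 -4.29] [ 0.877 -0.878 -0.115]
time: 9.92
[0.5384 0.0375 0.2111] [-2.52 -2.27 -8.47] [ 1.107 -1.403 -0.116]
```

```bash
python3 -m creep '0 0 0 -0.015 -0.03 0 2;0 0 0 -0.03 -0.03 0 2;0 0 0 -0.03 -0.03 0 2;0 0 0 -0.03 -0.03 0 2';python3 f.py; python3 -m creep '0 0 0 -0.02 -0.02 0 2;0 0 0 -0.03 -0.02 0 2;0 0 0 -0.03 -0.02 0 2'|grep tcp;python3 f.py
```

```text
time: 10.25
eef_pos: [0.5383, 0.0378, 0.2109]
tcp_rot: [3.142, -0.002, 0.311]
contact_force: [-1.1, 1.3, 5.4]
opening: 0.0278
grasp_force: 35.0
[0.5383 0.0378 0.2109] [-0.66 -1.54 -5.42] [ 0.842 -0.689 -0.041]
tcp_rot: [3.142, -0.002, 0.31]
[0.5381 0.038  0.2107] [-0.63 -1.39 -5.12] [ 0.787 -0.067 -0.042]
```

```bash
for i in 1 2 3; do python3 -m creep '0 0 0 0 -0.015 0 2;0 0 0 0 -0.03 0 2;0 0 0 0 -0.03 0 2'|grep tcp;python3 f.py;done
```

```text
tcp_rot: [-3.142, -0.002, 0.31]
[0.5379 0.0382 0.2104] [ 0.81 -1.26 -5.88] [ 0.801  0.271 -0.036]
tcp_rot: [3.141, -0.001, 0.31]
[0.5378 0.0384 0.2103] [ 0.45 -1.84 -5.1 ] [0.495 0.48  0.017]
tcp_rot: [3.141, -0.001, 0.31]
[0.5377 0.0385 0.2103] [ 0.63  0.62 -5.47] [-0.07   0.645 -0.007]
```

Both legs bear now: the side push is about 0 and z has settled at 0.2103. I'll hold for a second so the pointer rests at zero, and average dial pictures.

```bash
python3 -m creep '0 0 0 0.03 0 0 2;0 0 0 0.03 0 0 2;0 0 0 0.03 0 0 2;0 0 0 0.03 0 0 2;0 0 0 0.03 0 0 2;0 0 0 0.03 0 0 2;0 0 0 0.03 0 0 2;0 0 0 0.03 0 0 2'|grep tim;python3 f.py; python3 - <<'E'
from ang import *
ims=[]
for k in range(8):
    st=read_state();p=get_image("scene");ims.append(rect(p,st,s=6).astype(float))
    if k<4: print([(t,np.round([todial(p,d["centre"],st)*1000 for d in boxes_of(p,t)[:2] if d["score"]>.3],1).tolist()) for t in("pointer_tip","index_mark")])
a=np.mean(ims,0);np.save("up.npy",a)
a=a.astype(np.uint8);g=a.min(2)
# needle centre line
for y in range(90,290,20):
    w=255-g[y,200:310].astype(float);w=(w-60).clip(0);print(y,round(200+(w*np.arange(110)).sum()/max(w.sum(),1),1),end="; ")
m=(a[...,0].astype(float)-a[...,1:].max(2)).clip(0);m[m<40]=0;yy,xx=np.nonzero(m);print("red",xx.mean(),yy.mean(),cv2.fitLine(np.c_[xx,yy].astype(np.float32),2,0,.01,.01).ravel(), yy.max(),xx[yy.argmax()],yy.min(),xx[yy.argmin()])
s=read_state();print(s["time"])
E
python3 f.py
```

```text
time: 11.92
[0.5378 0.0385 0.2103] [ 0.23  0.02 -6.2 ] [-0.043  0.421  0.031]
[('pointer_tip', [[-8.6, -26.5]]), ('index_mark', [])]
[('pointer_tip', [[-7.2, -14.1]]), ('index_mark', [])]
[('pointer_tip', [[-7.0, -12.1]]), ('index_mark', [])]
[('pointer_tip', [[-11.1, -21.4]]), ('index_mark', [])]
90 259.6; 110 257.9; 130 253.8; 150 251.9; 170 251.3; 190 250.5; 210 249.7; 230 248.9; 250 248.2; 270 248.0; red 314.83980684442577 202.50409405836658 [  0.33209822  -0.9432448  314.8398     202.50409   ] 429 247 35 377
12.7167
[0.5378 0.0385 0.2103] [ 0.55 -0.21 -5.41] [-0.03   0.347 -0.009]
```

```bash
python3 -m creep '-0.0175 0 0 0 -0.24 0.002 2;-0.0524 0 0 0 -0.72 0.019 2;-0.0873 0 0 0 -1.198 0.052 2;-0.1222 0 0 0 -1.676 0.103 2;-0.1571 0 0 0 -2.151 0.169 2;-0.192 0 0 0 -2.624 0.253 2;-0.2094 0 0 0 -2.859 0.3 2;-0.2094 0 0 0 -2.859 0.3 2';python3 f.py; python3 -m creep '0 0 0 0 0 0 2;0 0 0 0 0 0 2'|grep -E "tcp|eef";python3 f.py
```

```text
time: 13.38
eef_pos: [0.5287, 0.0664, 0.2071]
tcp_rot: [2.93, 0.0, 0.312]
contact_force: [-0.8, -0.5, 5.3]
opening: 0.0277
grasp_force: 35.0
[0.5287 0.0664 0.2071] [-0.9   1.35 -5.16] [-0.288  0.351  0.061]
eef_pos: [0.5288, 0.066, 0.2072]
tcp_rot: [2.931, -0.0, 0.311]
[0.5288 0.066  0.2072] [-0.54  0.19 -7.3 ] [ 0.643  0.056 -0.037]
```

```bash
python3 -m creep '-0.0175 0 0 0 -0.24 0.002 2;-0.0524 0 0 0 -0.72 0.019 2;-0.0873 0 0 0 -1.198 0.052 2;-0.1222 0 0 0 -1.676 0.103 2;-0.1571 0 0 0 -2.151 0.169 2;-0.192 0 0 0 -2.624 0.253 2;-0.2094 0 0 0 -2.859 0.3 2;-0.2094 0 0 0 -2.859 0.3 2'|grep tim;python3 f.py; python3 -m creep '0 0 0 0 0 0 2;0 0 0 0 0 0 2;0 0 0 0 0 0 2;0 0 0 0 0 0 2;0 0 0 0 0 0 2;0 0 0 0 0 0 2'|grep -E "tcp|eef";python3 f.py
cat > look.py <<'E'
import sys
from ang import *
ims=[];L=[]
for k in range(8):
    st=read_state();L.append(st["tcp_rot"]);p=get_image("scene");ims.append(rect(p,st,s=6).astype(float))
a=np.mean(ims,0);np.save(sys.argv[1]+".npy",a);print("rot",np.mean(L,0),"t",read_state()["time"])
b=np.load("up.npy");cv2.imwrite("pics/"+sys.argv[1]+".png",np.hstack([b[:440,40:430],a[:440,40:430]]).clip(0,255).astype(np.uint8)[:,:,::-1])
E
python3 look.py l24; python3 f.py
```

```text
time: 14.22
[0.5204 0.0926 0.1981] [-0.32  0.94 -5.64] [0.585 0.215 0.079]
eef_pos: [0.5205, 0.0922, 0.1983]
tcp_rot: [2.722, -0.0, 0.311]
[0.5205 0.0922 0.1983] [-0.19 -0.97 -5.82] [ 1.486 -0.008 -0.005]
rot [ 2.72248267e+00 -2.88098804e-04  3.10859443e-01] t 15.1167
[0.5205 0.0922 0.1983] [-1.03 -0.64 -6.36] [ 1.482 -0.044  0.076]
```

View pics/l24.png

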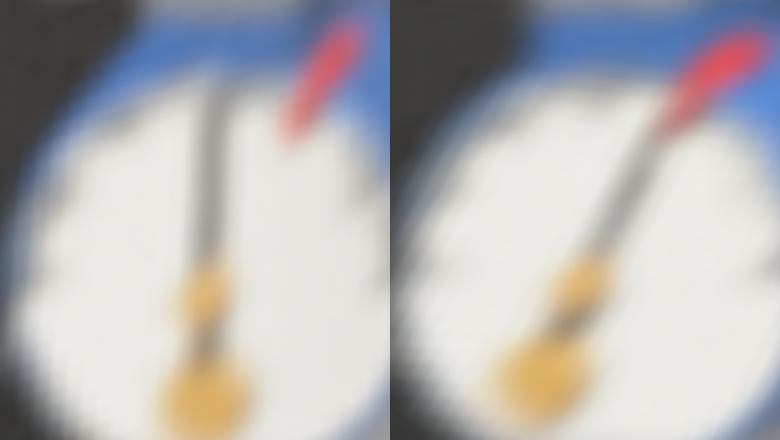

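At 24° lean the right panel shows the needle ending just left of the red tip (needle end about (658,133), red tip about (669,130)), so a little more lean is needed. I'll measure it in polar form.

```bash
cat > pol.py <<'E'
from ang import *
import sys
def pol(f):
    a=np.load(f+".npy").clip(0,255).astype(np.float32)
    # orange parts: cap and counterweight
    o=((a[...,0]-a[...,2]>60)&(a[...,1]-a[...,2]>30)).astype(np.uint8)
    n,l,s,c=cv2.connectedComponentsWithStats(o);k=[i for i in range(1,n) if s[i,4]>300];k=sorted(k,key=lambda i:c[i][1]);print(f,"orange",[(c[i].round(1).tolist(),int(s[i,4])) for i in k])
    cap=c[k[0]]
    th=np.radians(np.arange(-10,50,.25));r=np.arange(6,38,2)
    X=cap[0]+6*r[:,None]*np.sin(th);Y=cap[1]-6*r[:,None]*np.cos(th)
    q=cv2.remap(a,X.astype(np.float32),Y.astype(np.float32),1)
    for i,rr in enumerate(r):
        rd=(q[i,:,0]-q[i,:,1:].max(1)-35).clip(0);dk=(150-q[i].max(1)).clip(0) if 0 else (190-q[i,:,0]).clip(0)
        f=lambda w:(round(float((w*np.degrees(th)).sum()/w.sum()),1),int(w.sum())) if w.sum()>60 else None
        print(rr,"dark",f(dk),"red",f(rd))
for f in sys.argv[1:]: pol(f)
E
python3 pol.py up l24
```

```text
up orange [([244.2, 296.5], 1884), ([244.2, 401.6], 5623)]
6 dark (0.5, 129) red None
8 dark (2.5, 1468) red None
10 dark (3.5, 1805) red None
12 dark (3.9, 1563) red None
14 dark (3.8, 1214) red None
16 dark (3.6, 1005) red None
18 dark (3.3, 872) red None
20 dark (3.2, 792) red None
22 dark (3.1, 738) red None
24 dark (3.0, 660) red None
26 dark (3.0, 616) red None
28 dark (3.3, 621) red None
30 dark (3.7, 691) red None
32 dark (4.4, 911) red (27.4, 490)
34 dark (4.7, 1729) red (27.4, 858)
36 dark (10.3, 5085) red (27.4, 851)
l24 orange [([230.9, 285.1], 1838), ([193.0, 376.8], 5785)]
6 dark None red None
8 dark (27.7, 458) red None
10 dark (27.6, 787) red None
12 dark (28.0, 817) red None
14 dark (27.8, 836) red None
16 dark (27.6, 827) red None
18 dark (27.7, 772) red None
20 dark (27.7, 632) red None
22 dark (27.5, 360) red None
24 dark (27.0, 137) red None
26 dark (27.0, 72) red None
28 dark (27.7, 76) red None
30 dark None red None
32 dark (2.8, 703) red (29.4, 501)
34 dark (3.9, 3991) red (29.7, 903)
36 dark (8.8, 9418) red (29.5, 1095)
```

```bash
cat > sol.py <<'E'
from ang import *
import sys
def feats(f):
    a=np.load(f+".npy").clip(0,255);m=(a[...,0]-a[...,1:].max(2)-45).clip(0)
    m[a[...,1]-a[...,2]>15]=0; m[250:]=0;m[:,:200]=0
    n,l,s,c=cv2.connectedComponentsWithStats((m>0).astype(np.uint8));i=1+s[1:,4].argmax();m[l!=i]=0
    yy,xx=np.nonzero(m);w=m[yy,xx];C=np.array([(xx*w).sum(),(yy*w).sum()])/w.sum()
    vx,vy,_,_=cv2.fitLine(np.c_[xx,yy].astype(np.float32),2,0,.01,.01).ravel();d=np.array([vx,vy])*np.sign(vy)
    t=(np.c_[xx,yy]-C)@d;tip=C+d*np.percentile(t,98)
    g=lambda q:np.array([q[0]-270,270-q[1]])/6
    return g(C),g(tip),np.degrees(np.arctan2(-d[0],d[1])),s[i,4]
ths=[float(x) for x in sys.argv[2::2]];F=[feats(f) for f in sys.argv[1::2]]
for t,f in zip(ths,F): print(t,f)
for j,nm in((0,"centroid"),(1,"tip")):
    A=[];b=[]
    for t,f in zip(ths,F):
        c,s=np.cos(t),np.sin(t);A+=[[1,0,c,s],[0,1,-s,c]];b+=list(f[j])
    x,res,_,_=np.linalg.lstsq(np.array(A),np.array(b),rcond=None)
    print(nm,"vi",x[2:],"rho",np.hypot(*x[:2]),"phi deg",np.degrees(np.arctan2(x[0],x[1])),"res",res)
E
python3 sol.py up 0 l24 0.419
```

```text
0.0 (array([14.92134813, 31.91862826]), array([10.00068741, 23.72651936]), np.float32(30.991493), np.int32(2642))
0.419 (array([15.59615661, 32.93062608]), array([ 8.02741056, 25.87523304]), np.float32(47.01043), np.int32(3295))
centroid vi [-2.7172341   1.08089122] rho 35.52584423329262 phi deg 29.768711817440757 res []
tip vi [-4.06631014 -5.71474542] rho 32.62925822187005 phi deg 25.538409583334747 res []
```

```bash
python3 -m creep '-0.01 0 0 0 -0.137 0.001 2;-0.02 0 0 0 -0.275 0.003 2;-0.031 0 0 0 -0.426 0.007 2;-0.031 0 0 0 -0.426 0.007 2;-0.031 0 0 0 -0.426 0.007 2;-0.031 0 0 0 -0.426 0.007 2;-0.031 0 0 0 -0.426 0.007 2;-0.031 0 0 0 -0.426 0.007 2'|grep tim; python3 -m creep '0 0 0 0 0 0 2;0 0 0 0 0 0 2;0 0 0 0 0 0 2;0 0 0 0 0 0 2;0 0 0 0 0 0 2;0 0 0 0 0 0 2'|grep -E "tcp|eef";python3 f.py;python3 look.py l26;python3 f.py; python3 pol.py l26; python3 sol.py up 0 l24 .419 l26 .45
python3 -c "
import cv2,numpy as np
a=np.load('l26.npy').clip(0,255).astype(np.uint8)[:,:,::-1];b=np.load('l24.npy').clip(0,255).astype(np.uint8)[:,:,::-1]
cv2.imwrite('pics/l26b.png',cv2.resize(np.hstack([b[30:330,190:390],a[30:330,190:390]]),None,fx=1.9,fy=1.9))"
```

```text
time: 15.78
eef_pos: [0.5194, 0.0959, 0.1965]
tcp_rot: [2.691, -0.0, 0.311]
[0.5194 0.0959 0.1965] [ 0.82  0.02 -7.03] [1.399 0.082 0.077]
rot [ 2.69106381e+00 -3.80523713e-04  3.10779582e-01] t 16.6833
[0.5194 0.0959 0.1965] [ 0.02 -0.68 -6.42] [1.409 0.098 0.077]
l26 orange [([231.7, 283.8], 1863), ([189.4, 373.9], 5845)]
6 dark None red None
8 dark (29.4, 775) red None
10 dark (29.2, 1164) red None
12 dark (28.9, 854) red None
14 dark (28.0, 568) red None
16 dark (27.8, 404) red None
18 dark (28.1, 350) red None
20 dark (28.2, 328) red None
22 dark (28.2, 401) red None
24 dark (28.3, 523) red None
26 dark (28.8, 646) red None
28 dark (29.4, 718) red None
30 dark (30.4, 605) red None
32 dark (20.3, 571) red (28.9, 334)
34 dark (4.0, 2249) red (29.3, 899)
36 dark (7.8, 7502) red (29.6, 1079)
0.0 (array([14.92134813, 31.91862826]), array([10.00068741, 23.72651936]), np.float32(30.991493), np.int32(2642))
0.419 (array([15.59615661, 32.93062608]), array([ 8.02741056, 25.87523304]), np.float32(47.01043), np.int32(3295))
0.45 (array([15.35219814, 32.63565224]), array([ 8.48021124, 26.63902993]), np.float32(48.891453), np.int32(2747))
centroid vi [-2.1802561   0.80416927] rho 35.52091106021016 phi deg 28.794399458220024 res [0.10370308]
tip vi [-4.94904592 -5.19261906] rho 32.52706191175756 phi deg 27.33323400868797 res [0.29891143]
```

View pics/l26b.png

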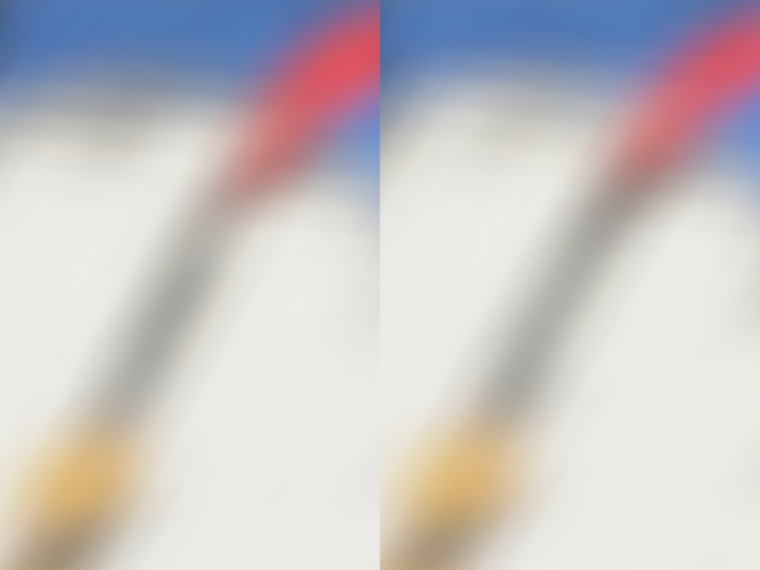

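Right panel (25.8°): the needle now ends at the red tip, near (622,195), within about a degree. Pixels are coarse there (about 1.3 mm each), so I'll fit a small image model jointly over the three views for a sub-pixel index angle.

```bash
cat > mf.py <<'E'
import numpy as np,cv2,sys
from scipy.optimize import least_squares
H=540
yy,xx=np.mgrid[0:H,0:H];XM=(xx-270)/6;YM=(270-yy)/6
def poly(m,P,val):  # P in mm dial coords
    q=np.c_[270+6*P[:,0],270-6*P[:,1]];cv2.fillPoly(m,[np.round(q*16).astype(np.int32)],val,lineType=cv2.LINE_AA,shift=4)
def pt(a,r,w):  # along angle a, radius r, lateral w
    return np.array([r*np.sin(a)+w*np.cos(a),r*np.cos(a)-w*np.sin(a)])
def rot(t,v): return np.array([v[0]*np.cos(t)+v[1]*np.sin(t),-v[0]*np.sin(t)+v[1]*np.cos(t)])
def model(x,t):
    vn,vi,phi,wn,wi,sg,cn,cw,b=x[:2],x[2:4],x[4],x[5],x[6],x[7],x[8],x[9],x[10]
    N=np.zeros((H,H),np.float32);I=N.copy()
    a=t+b;o=rot(t,vn);poly(N,np.array([pt(a,0,-wn),pt(a,26,-wn),pt(a,30,-.2),pt(a,30,.2),pt(a,26,wn),pt(a,0,wn)])+o,1.)
    o=rot(t,vi);poly(I,np.array([pt(phi,30,0),pt(phi,30+6,-wi),pt(phi,40,-wi),pt(phi,40,wi),pt(phi,36,wi)])+o,1.)
    N=cv2.GaussianBlur(N,(0,0),sg);I=cv2.GaussianBlur(I,(0,0),sg)
    Rr=cw*(1-N*(1-I))+cn*N*(1-I);G=cw*(1-N)*(1-I)+cn*N*(1-I)+75*I
    return Rr,G
def run(views,biasfree):
    D=[]
    for f,t in views:
        a=np.load(f+".npy");c=rot(t,(-1.3,-.4));r=np.hypot(XM-c[0],YM-c[1])
        w=rot(t,(-4.3,-4.4));rc=np.hypot(XM-w[0],YM-w[1]);an=np.arctan2(XM-w[0],YM-w[1])
        m=(r<30)&(rc>9)&(an>min(t,.35)-.3)&(an<.85)&(YM>-5);m[::2]=0;m[:,::2]=0
        D.append((a,t,m))
    def res(x):
        o=[]
        for a,t,m in D:
            Rr,G=model(x,t);o+=[(Rr-a[...,0])[m],(G-a[...,1])[m]]
        o=np.concatenate(o)/20;return np.r_[o, (x[10]/np.radians(2 if biasfree else .01)),(x[2:4]-x[:2])/1.0*20]
    best=None
    for p0 in(.43,.48):
        x0=np.array([-3.5,-4,-3.5,-4,p0,.9,2.,5,60,228,0]);r=least_squares(res,x0,x_scale=[1,1,1,1,.05,.3,.5,2,20,10,.02],diff_step=2e-3,loss="soft_l1")
        if best is None or r.cost<best.cost: best=r
    x=best.x;print("vn",x[:2].round(2),"vi",x[2:4].round(2),"phi",np.degrees(x[4]).round(2),"w",x[5:8].round(2),"c",x[8:10].round(0),"bias",np.degrees(x[10]).round(2),"cost",round(best.cost,1))
V=[(f,float(t)) for f,t in zip(sys.argv[1::2],sys.argv[2::2])]
for b in(0,1):
    run(V,b)
    for k in range(len(V)): 
        if b==0: run(V[k:k+1],b)
E
python3 mf.py up 0 l24 .419 l26 .4505
```

```text
vn [-3.6  -3.79] vi [-3.77 -3.86] phi 25.86 w [ 0.96  2.11 11.06] c [ 93. 223.] bias 0.0 cost 6283.1
vn [-3.42 -3.98] vi [-3.26 -3.98] phi 26.36 w [ 0.9   2.14 11.22] c [ 69. 223.] bias 0.0 cost 2324.3
vn [-3.36 -4.43] vi [-3.35 -4.91] phi 27.79 w [ 0.9   2.11 11.08] c [103. 221.] bias 0.0 cost 1731.0
vn [-4.19 -4.33] vi [-4.17 -4.28] phi 87.46 w [4.34 2.   6.19] c [191. 223.] bias 0.0 cost 2966.0
vn [-3.6  -3.79] vi [-3.77 -3.86] phi 25.86 w [ 0.96  2.11 11.06] c [ 93. 223.] bias 0.0 cost 6283.1
```

```bash
for n in l27 l28; do python3 -m creep '-0.009 0 0 0 -0.123 0.001 2;-0.0175 0 0 0 -0.24 0.002 2;-0.0175 0 0 0 -0.24 0.002 2;-0.0175 0 0 0 -0.24 0.002 2;-0.0175 0 0 0 -0.24 0.002 2;-0.0175 0 0 0 -0.24 0.002 2;-0.0175 0 0 0 -0.24 0.002 2;-0.0175 0 0 0 -0.24 0.002 2'|grep tcp;python3 f.py;python3 -m creep '0 0 0 0 0 0 2;0 0 0 0 0 0 2;0 0 0 0 0 0 2;0 0 0 0 0 0 2;0 0 0 0 0 0 2'|grep tim; python3 look.py $n; done; python3 f.py
sed -i 's/x_scale=\[1,1,1,1,.05,.3,.5,2,20,10,.02\],diff_step=2e-3,//; s/least_squares(res,x0,/least_squares(lambda z:res(x0+z*S),0*x0+1e-9,/' mf.py
sed -i 's/^def run/S=np.array([1,1,1,1,.05,.3,.5,2,20,10,.02])\ndef run/; s/r=least_squares(lambda z:res(x0+z\*S),0\*x0+1e-9,/r=least_squares(lambda z:res(x0+(z-10)*S),0*x0+10,diff_step=3e-3,/; s/if best is None/r.x=x0+(r.x-10)*S\n        if best is None/' mf.py
python3 mf.py up 0 l24 .419 l26 .4505 l27 .468 l28 .4855
```

```text
tcp_rot: [2.674, -0.0, 0.311]
[0.5187 0.098  0.1954] [ 0.17  0.49 -5.93] [1.43 0.05 0.1 ]
time: 17.77
rot [ 2.67355757e+00 -3.86695065e-04  3.10797930e-01] t 18.1667
tcp_rot: [2.656, -0.0, 0.311]
[0.5181 0.1    0.1943] [-0.2  -0.09 -6.6 ] [1.559 0.06  0.063]
time: 19.25
rot [ 2.65606571e+00 -3.86564622e-04  3.10811742e-01] t 19.65
[0.5181 0.1    0.1943] [-0.13 -0.95 -5.57] [1.541 0.074 0.074]
vn [-3.63 -3.71] vi [-2.23 -6.04] phi 26.93 w [ 0.71  3.11 12.45] c [ 32. 225.] bias 0.4 cost 7307.2
vn [-3.46 -3.96] vi [-3.57 -3.92] phi 26.91 w [ 0.88  2.17 11.95] c [ 51. 225.] bias 0.0 cost 2326.9
vn [-3.42 -3.65] vi [-3.27 -3.91] phi 31.33 w [ 0.69  1.94 10.48] c [ 81. 221.] bias -0.01 cost 1820.7
vn [-4.77 -4.72] vi [-2.56 -4.63] phi 30.37 w [ 1.14  2.01 11.91] c [163. 217.] bias 0.04 cost 2677.3
vn [-3.32 -4.28] vi [-3.2  -4.73] phi 31.37 w [ 1.18  2.02 11.49] c [103. 224.] bias 0.0 cost 1394.4
vn [-3.66 -1.96] vi [-3.65 -6.09] phi 30.31 w [ 0.97  1.73 11.4 ] c [ 92. 222.] bias 0.22 cost 1250.4
vn [-3.45 -3.05] vi [-4.46 -5.83] phi 29.75 w [ 0.9   2.88 12.18] c [ 73. 225.] bias -0.29 cost 7368.0
```

```bash
cat > tab.py <<'E'
import numpy as np,cv2,sys
V=[(f,float(t)) for f,t in zip(sys.argv[1::2],sys.argv[2::2])]
for f,t in V:
    a=np.load(f+".npy").astype(np.float32)
    # to world-plane coords (unrotate): world = gauge rotated counter-clockwise (left) by t
    M=cv2.getRotationMatrix2D((270,270),np.degrees(t),1);w=cv2.warpAffine(a,M,(540,540),flags=cv2.INTER_CUBIC,borderValue=(128,128,128))
    np.save("W_"+f,w)
    dk=(205-w[...,0]).clip(0);rd=(w[...,0]-w[...,1:].max(2)-30).clip(0);rd[w[...,1]-w[...,2]>20]=0
    out=[]
    for h in range(6,24,3):   # height above pivot
        y=int(270+6*4-6*h);s=dk[y-9:y+9,205:290].sum(0);out.append(round((s*np.arange(205,290)).sum()/s.sum(),1))
    red=[]
    for h in range(20,36,2):
        y=int(270+24-6*h);s=rd[y-6:y+6,190:430].sum(0);red.append((h,round((s*np.arange(190,430)).sum()/s.sum(),1),int(s.sum()/100)) if s.sum()>1500 else None)
    print(f,round(np.degrees(t),1),"needle x",out,"| red",[r for r in red if r])
E
python3 tab.py up 0 l24 .419 l26 .4505 l27 .468 l28 .4855
```

```text
up 0.0 needle x [np.float64(245.3), np.float64(247.6), np.float64(249.1), np.float64(249.9), np.float64(250.5), np.float64(251.2)] | red [(26, np.float64(333.8), 16), (28, np.float64(335.9), 77), (30, np.float64(339.3), 123), (32, np.float64(344.7), 129), (34, np.float64(352.1), 127)]
l24 24.0 needle x [np.float64(243.0), np.float64(244.5), np.float64(245.6), np.float64(246.4), np.float64(247.6), np.float64(248.1)] | red [(30, np.float64(258.4), 46), (32, np.float64(260.3), 103), (34, np.float64(260.7), 135)]
l26 25.8 needle x [np.float64(244.4), np.float64(245.3), np.float64(244.9), np.float64(244.7), np.float64(245.9), np.float64(246.8)] | red [(30, np.float64(252.1), 19), (32, np.float64(253.5), 88), (34, np.float64(254.5), 135)]
l27 26.8 needle x [np.float64(245.9), np.float64(247.5), np.float64(248.5), np.float64(249.3), np.float64(250.5), np.float64(250.6)] | red [(32, np.float64(251.9), 28), (34, np.float64(250.8), 70)]
l28 27.8 needle x [np.float64(244.4), np.float64(246.0), np.float64(246.6), np.float64(246.8), np.float64(246.0), np.float64(245.9)] | red [(32, np.float64(247.6), 63), (34, np.float64(248.6), 106)]
```

The crossing analysis (red tip against needle tip, in world-plane coordinates) gives 27.0, 26.8, 27.3 and 27.2 from the four views, so the index is at about 27.1°. I'll rock back 0.6° and settle.

```bash
python3 -m creep '0.005 0 0 0 0.07 0 2;0.011 0 0 0 0.16 0 2;0.011 0 0 0 0.16 0 2;0.011 0 0 0 0.16 0 2;0.011 0 0 0 0.16 0 2;0.011 0 0 0 0.16 0 2;0.011 0 0 0 0.16 0 2;0.011 0 0 0 0.16 0 2'|grep tcp;python3 -m creep '0 0 0 0 0 0 2;0 0 0 0 0 0 2;0 0 0 0 0 0 2;0 0 0 0 0 0 2;0 0 0 0 0 0 2'|grep tim; python3 look.py fin; python3 tab.py fin .475; python3 - <<'E'
from h import *
F=[]
for i in range(8):
    s=read_state();get_image("scene");T=R.from_euler('xyz',s['tcp_rot']).inv();F.append(np.r_[T.apply(s['contact_force']),T.apply(s['torque']),s['tcp_rot'],s['eef_pos']])
m=np.mean(F,0);print(m.round(3),np.std(F,0)[:3].round(2));print("fork",m[9:]+.138*R.from_euler('xyz',m[6:9]).as_matrix()[:,2])
w=np.hstack([np.load("W_"+f+".npy") for f in("l24","fin","l28")]);v=np.hstack([q[40:420,170:340] for q in np.split(w,3,1)]).clip(0,255).astype(np.uint8)
cv2.imwrite("pics/fin3.png",cv2.resize(v[:,:,::-1],None,fx=1.5,fy=1.5))
E
```

```text
tcp_rot: [2.667, -0.0, 0.311]
time: 20.73
rot [ 2.66721206e+00 -3.82974725e-04  3.10782659e-01] t 21.1333
fin 27.2 needle x [np.float64(246.4), np.float64(248.1), np.float64(248.3), np.float64(247.3), np.float64(246.1), np.float64(245.2)] | red [(32, np.float64(248.8), 70), (34, np.float64(249.2), 138)]
[ 0.163 -0.397 -6.758  1.705 -0.032  0.038  2.667 -0.     0.311  0.518
  0.099  0.195] [0.5  0.37 0.25]
fork [0.53778277 0.03869539 0.07223636]
```

View pics/fin3.png

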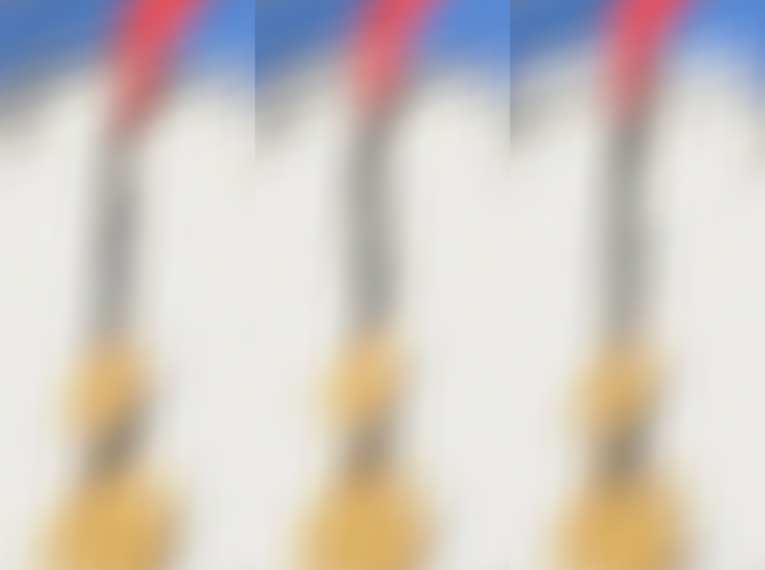

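In the middle panel (the current pose, lean 27.2°), the red tip sits right on the needle's end at about (370,105). In the 24° panel it is to the right of the needle, and at 27.8° slightly to the left. The force is about 7 N along the gauge with almost none sideways, so both legs bear. I'm handing it in.

```bash
python3 -c "
from plant import *
print(job_done())"
```

```text
the job is handed in; nothing more can be done
None
```

I handed the job in at about 22 s with the large blue gauge held still astride the journal, leaning 27.2° to the left. The needle sits on the red index to within about half a degree by camera, and both legs press lightly (about 7 N along the gauge, almost none sideways). I did not photograph the bystanders again at the end.

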